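# Raise the board lift by one turn of its hand wheel and lock it

### The job

Raise the circuit board on the board lift by exactly one full turn of the hand wheel: with closed fingertips push the wheel round by its upright handle, clockwise seen from above, until the handle is back where it started. Then push the lock lever over clockwise, by its upright peg, until it is fully against its stop, and move clear. Only push, gently; do not grip or lift anything, and leave the things standing round the lift where they are.

Things in the scene. Friction and masses are not known exactly. Their poses are not given: they have to be found in the camera images.
- board_lift: The board lift, fixed to the bench: aluminium base plate 135 mm (x) by 265 mm (y), top 16 mm above the bench. Origin: centre of the plate's underside; x points to its rear, y to its left, z up (at yaw 0 the world's). A black hand wheel lies level on a column on its right, a table with a circuit board is on its left, the lock lever at its front.
- lift_table (a joint): Height of the lift's table (80 x 102 mm, with a circuit board lying on it between low clips), m; rises 8 mm per clockwise turn of the wheel. The board's highest parts are at most 75 mm above the bench throughout.
- wheel_centre (a point): The point on the wheel's upright axis at the height of the top of its rim, 74.5 mm above the bench; 70 mm to the right (-y) of board_lift's origin. The wheel is 123 mm across: a rim of 13 mm round bar whose centre line has radius 55 mm, and three spokes.
- handwheel (a joint): Turn of the hand wheel, rad, growing clockwise seen from above. At 0 the handle points from the wheel centre along the lift's -x; it starts anywhere between -1.5 and 1.5. One turn adds 6.28. It turns freely past a full turn with light friction (about 0.12 N m) and stays where it is left.
- crank_handle: The upright black handle on the wheel's rim, 18 mm thick and 46 mm tall, free to spin on its own axis. Its origin is its foot, on its axis, 55 mm from the wheel axis and 77 mm above the bench; its top is 123 mm above the bench. Its yaw means nothing.
- handle_mid (a point): Middle of the upright handle, on its axis, 100 mm above the bench.
- lock_lever (a joint): Angle of the lock lever, rad, growing clockwise seen from above. At 0 the arm points to the front (the lift's -x); at 1.57, locked, it points to the lift's left (+y) against its stop. It starts between 0 and 0.3 and stays where it is left (friction about 0.06 N m).
- lock_peg: The upright black peg at the lever's free end, 14 to 15 mm thick, 40 to 94 mm above the bench; origin: its foot, on its axis. It moves with the lever and is free to spin on its own axis; its yaw means nothing.
- lever_pivot (a point): The point on the lock lever's upright axis at the height of the middle of its peg, 68 mm above the bench.
- lever_peg (a point): Middle of the upright peg at the lever's free end, on the peg's axis, 68 mm above the bench, 45 mm from the lever's axis. The steel lever arm below it is 30 to 40 mm above the bench.
- lift_board: Green circuit board, 60 x 90 x 12 mm with its parts, lying loose on the lift's table between low clips; origin under its centre. It rides up with the table; do not touch it.
- syringe: Orange syringe standing upright behind the lift, 28 mm across, 70 mm tall; origin under its centre. Leave alone.
- spool: Solder spool standing in front of the wheel, 56 mm across, 36 mm tall; origin under its centre. Leave alone.
- torque_cap: Black round cap with a light band, standing off the lift's front left corner, 48 mm across, 54 mm tall; origin under its centre. Leave alone.

How it is judged:
By the outcome, as a careful person would: the job done as asked, in the order asked, and still so for the second after the job is handed in, with the robot touching nothing.
It also fails if it takes over 64 s, if anything falls off the work surface, if the arm or the gripper's body presses on something with over 40 N, if the wrist force passes 120 N, or if a joint passes its speed limit or range.

### The arm

A 6-joint arm with a two-finger parallel gripper is mounted at the origin on a cart in front of the work surface, level with it; the furniture and walls round the work are solid. World frame = base frame: x ahead of the robot, y to its left, z up, the work surface at z = 0. Lengths are in m, angles in rad, forces in N, time in s.
With the tool pointing down it reaches from about 0.35 to 0.85 m from the base axis. Payload 8.1 kg.
Tool frame: the origin (TCP) lies between the finger pads; the fingertips stand 14 mm ahead of it and the grasp point (between the pads) lies 5 mm behind it; z points along the fingers, y is the line along which they close (so a half turn about z gives the same grasp; the last joint's range is limited). The gripper opens to 93 mm and grips with 3 to 60 N. Pads are 15 mm wide; open, the fingers measure 128 mm over their backs; the gripper's body (75 mm by 188 mm) begins 65 mm behind the grasp point.
Start: joints at [1.018, 0.13, 1.488, -0, 1.523, -0.085], TCP at [0.271, 0.536, 0.233] pointing down, gripper open.
Joint ranges: [-2.96, 2.96], [-0.89, 2.26], [0.02, 2.5], [-1.34, 4.48], [0, 2.73], [-2.66, 2.66]. Speed limits (rad/s): [2.39, 2.39, 2.79, 3.14, 3.14, 3.14].

### API

Orientations are given as a rotation vector (axis times angle).
In Python, from plant import robot gives the robot as it stands.
- The arm moves only by the tool arm_command, never from a script. Its argument "targets" is a list of rows, each an object of numbers: "x", "y", "z": the shift along the world's x, y, z in units of 500 mm (1.0 is 500 mm); "rx", "ry", "rz": the turn, a rotation vector about the world's x, y, z in units of 2 rad (1.0 is 2 rad); "claw": the closure in counts, from 0 (fully open) to 255 (shut). In form: [{"x": .., "y": .., "z": .., "rx": .., "ry": .., "rz": .., "claw": ..}, ...]. A call has 1 to 10 rows; each row is the pose to reach, as a shift and turn from the pose commanded when the call began; what a row does not reach only later rows make up. A row lasts 1/12 s, in which the tool goes at most 41.7 mm and 7.16 degrees, less where a joint would pass 70% of its speed; a pose out of reach is approached as far as the arm can. A call with a number of a shift or a turn outside -1 to 1 is refused whole. A call with a gripper value outside its range is refused whole. The fingers move at their own pace and stop on an object; "squeeze" is the grip in N (left out, the last holds). Time passes only in rows, so rows that repeat a pose let the fingers close. It gives the time, the measured TCP pose, the force, the opening and the grip force at its end, in the units of the state.
- robot.read_state(): the state, without advancing time (a new reading comes with each control period).
- robot.read_camera(name): name is "scene" or "top" or "wrist"; returns (picture, depth): 480x640x3 uint8, red, green, blue; 480x640 float32, m along the optical axis (not along the pixel's ray), 0 where there is no reading.
- robot.get_calibration(name): a dict with "intrinsics" (3x3 intrinsics, pixels), "origin" and "orientation" of the camera in the world. Camera axes: x right, y up, looking along -z (the intrinsics and any distortion apply to the point x, -y, -z); pixel columns grow to the right and rows downward; lengths in m; the calibration is good to about 2 mm. A picture is of the moment at which its call begins: read the wrist's pose just before it. get_calibration takes no time and is no camera call; for the wrist camera it gives the pose at the moment of the call.
- robot.close_job(): hands the job in; it is judged then, once.
The state is a dict: "t": time; "q": joint angles; "dq": joint speeds; "joint_torque": joint torques, N m; "tool_pos": TCP position; "orientation": TCP orientation; "force": force on the tool from outside, world axes, zero at the start; "wrist_torque": the same for the moment, N m; "opening": finger opening in m; "gripper_force": force on a finger pad.
Only numpy, scipy, OpenCV 4.12 (cv2) and the standard library are available. Lean on these libraries where they do the work, as an engineer would, in place of code of your own. Each camera call takes 0.05 s, during which the arm holds its last target. There are 200 camera calls.

## Working session

There is one attempt and no reset: what is moved stays moved. The work goes in short steps, Python scripts to look and compute and a tool call to move; the robot and the scene stay as the last step left them, time stands still between calls to the robot, and variables do not carry over. Pictures are saved under pics/ and viewed, at most 10 in all, crops included, and the job is handed in when it is done.

Besides the shell and the picture viewer there is one more tool, called after "Call:" as name(argument=value, ...), one argument or row to a line, values as JSON. arm_command: Moves the arm, as the interface text tells. Shifts and turns lie within -1 to 1; 1 stands for 500 mm of shift or 2 rad of turn. Its arguments: {"type":"object","properties":{"targets":{"type":"array","items":{"type":"object","properties":{"x":{"type":"number","minimum":-1,"maximum":1},"y":{"type":"number","minimum":-1,"maximum":1},"z":{"type":"number","minimum":-1,"maximum":1},"rx":{"type":"number","minimum":-1,"maximum":1},"ry":{"type":"number","minimum":-1,"maximum":1},"rz":{"type":"number","minimum":-1,"maximum":1},"claw":{"type":"number"}}}},"squeeze":{"type":"number"}},"required":["targets"]}

```bash
mkdir -p pics; cat > h.py <<'E'
import numpy as np,cv2
from plant import robot
def look(n,f):
    c=robot.get_calibration(n);p,d=robot.read_camera(n)
    cv2.imwrite(f'pics/{f}.png',p[:,:,::-1]);np.savez(f'pics/{f}.npz',d=d,K=c['intrinsics'],o=c['origin'],R=np.array(c['orientation']));return p,d,c
def P(f,u,v,z=None):
    a=np.load(f'pics/{f}.npz');K=a['K'];R=a['R']
    if R.ndim==1: 
        R=cv2.Rodrigues(R)[0]
    r=np.array([(u-K[0,2])/K[0,0],-(v-K[1,2])/K[1,1],-1.])
    w=R@r
    if z is None:
        dd=a['d'][int(v),int(u)]; return a['o']+w*dd
    return a['o']+w*(z-a['o'][2])/w[2]
E
python3 - <<'E'
from h import *
for n in('top','scene'):
    p,d,c=look(n,n+'0');print(c)
s=robot.read_state();print(s)
E
```

```text
{'intrinsics': array([[443.75743696,   0.        , 319.13975646],
       [  0.        , 443.75743696, 241.82515557],
       [  0.        ,   0.        ,   1.        ]]), 'origin': array([ 0.44240379, -0.17217309,  0.93993982]), 'orientation': array([ 0.06557646, -0.09343612, -1.55885895])}
{'intrinsics': array([[596.66666928,   0.        , 312.69415831],
       [  0.        , 596.66666928, 236.67013335],
       [  0.        ,   0.        ,   1.        ]]), 'origin': array([ 0.29494958, -0.64370813,  0.73327961]), 'orientation': array([ 0.69474234, -0.15864747, -0.37408195])}
{'t': 0.1, 'q': array([ 1.01761160e+00,  1.31077952e-01,  1.48917151e+00,  5.58796144e-06,
        1.52297993e+00, -8.53836891e-02]), 'dq': array([-0.00062598, -0.00171071, -0.00095188,  0.00216181,  0.0004203 ,
       -0.00022186]), 'joint_torque': array([ 1.15266317e-03, -5.61348581e+01, -4.93087184e+01,  7.69998855e-02,
        2.92705680e-02, -8.09930657e-05]), 'tool_pos': array([0.27026929, 0.53513963, 0.23169629]), 'orientation': array([-7.28018081e-01, -3.05554040e+00,  2.43789381e-03]), 'force': array([ 0.08442058, -0.80852129,  0.41694517]), 'wrist_torque': array([-0.03604996, -0.00392062,  0.01273243]), 'gripper_force': 0.0, 'opening': 0.09316169601702569}
```

View pics/top0.png

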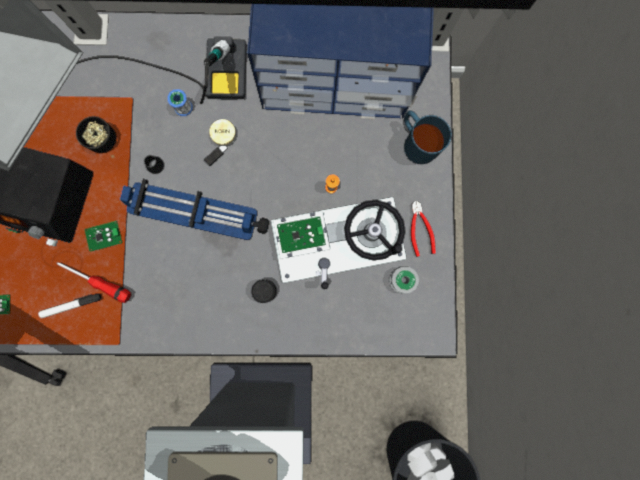

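View pics/scene0.png

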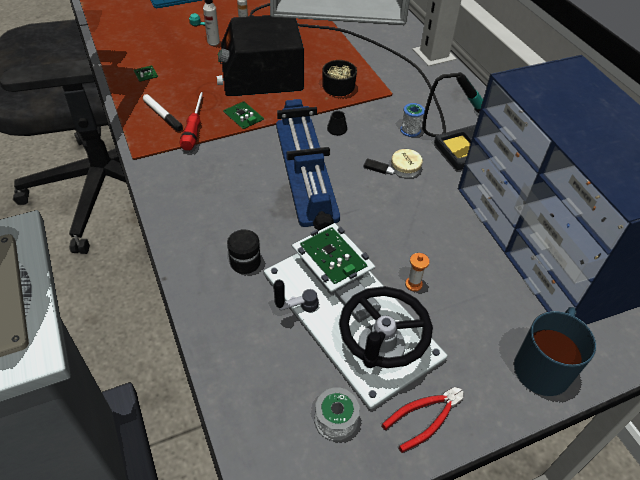

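The top picture shows the lift at about (340,240), with the wheel hub at (374,230), the lever peg at about (324,285) and the lever pivot at about (324,264). The spool is at (404,280), the cap at (264,291) and the syringe at (333,184). I'll enlarge both views.

```bash
python3 - <<'E'
from h import *
a=cv2.imread('pics/top0.png')[165:315,240:440];cv2.imwrite('pics/c1.png',cv2.resize(a,None,fx=4,fy=4,interpolation=2))
a=cv2.imread('pics/scene0.png')[220:420,220:460];cv2.imwrite('pics/c2.png',cv2.resize(a,None,fx=3,fy=3,interpolation=2))
E
```

```text
(no output)
```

View pics/c1.png

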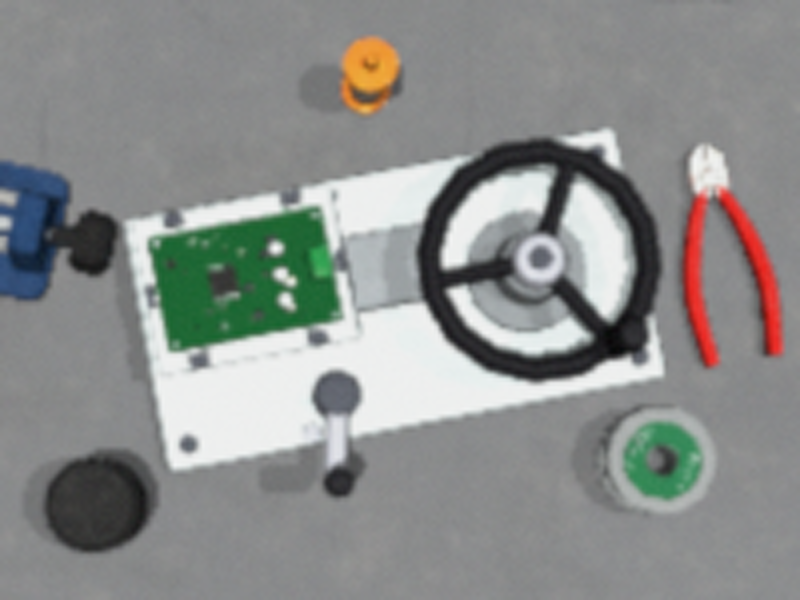

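View pics/c2.png

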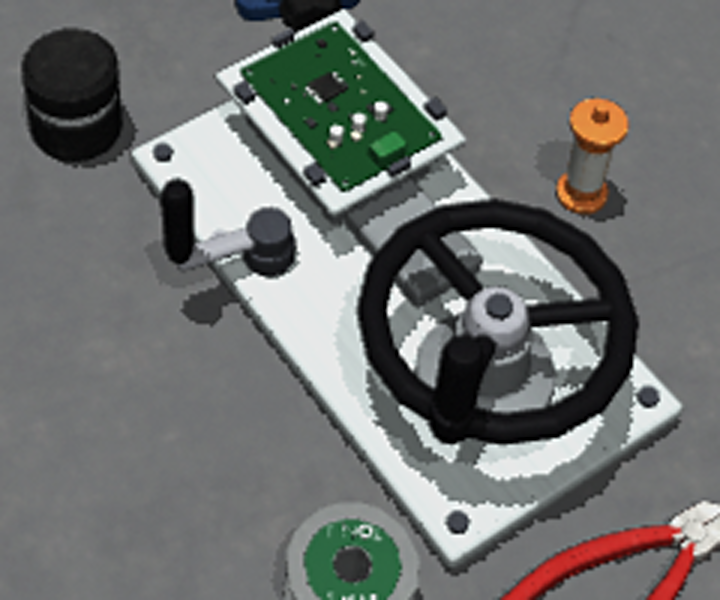

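The top crop shows the wheel rim centred at (540,260), the handle top at (628,333) and the peg top at (340,482). The lever hub is at (337,394), and the plate corners are (125,222), (613,130), (663,375) and (172,470). In the scene crop the handle top is at (464,348) and the peg top at (177,186).

```bash
python3 - <<'E'
from h import *
np.set_printoptions(precision=4,suppress=True)
t=lambda u,v,z:P('top0',240+(u+.5)/4-.5,165+(v+.5)/4-.5,z)
s=lambda u,v,z:P('scene0',220+(u+.5)/3-.5,220+(v+.5)/3-.5,z)
c=[t(*q,.016) for q in((125,222),(613,130),(663,375),(172,470))];c=np.array(c)
print(c,c.mean(0));
l=(c[0]+c[3]-c[1]-c[2])/2;print('len',np.linalg.norm(l),'wid',np.linalg.norm((c[0]+c[1]-c[2]-c[3])/2))
yaw=np.arctan2(-l[0],l[1]);print('yaw',yaw)
w=c.mean(0)+.070*np.array([np.sin(yaw),-np.cos(yaw),0]);print('wheel pred',w)
w=t(540,260,.0745);print('wheel',w);h=t(628,333,.123);print('handle',h,np.linalg.norm((h-w)[:2]))
g=s(498,322,.0745); print('scene wheel rim c',g)
print('scene handle',s(464,348,.123),'peg',s(177,186,.094))
p=t(340,482,.094);v=t(337,394,.055);print('peg',p,'piv',v,np.linalg.norm((p-v)[:2]))
for n,q in dict(spool=(661,460,.036),cap=(97,503,.054),syr=(371,65,.07)).items():print(n,t(*q))
for n in('top0','scene0'):print(np.load(f'pics/{n}.npz')['R'])
print('depth checks',P('top0',240+628/4,165+333/4),P('top0',240+340/4,165+482/4), P('top0',240+337/4,165+394/4))
# rim angle of handle
d=h-w;print('ang',np.arctan2(d[1],d[0]),'wheel joint',(np.pi+yaw-np.arctan2(d[1],d[0])+np.pi)%(2*np.pi)-np.pi)
E
```

```text
[[ 0.5811 -0.0864  0.016 ]
 [ 0.6336 -0.3437  0.016 ]
 [ 0.5037 -0.369   0.016 ]
 [ 0.4517 -0.1133  0.016 ]] [ 0.5425 -0.2281  0.016 ]
len 0.261733652762623 wid 0.13221865486812387
yaw 0.20085213855388162
wheel pred [ 0.5565 -0.2967  0.016 ]
wheel [ 0.5559 -0.2963  0.0745]
handle [ 0.516  -0.3301  0.123 ] 0.052376755166125846
scene wheel rim c [ 0.5529 -0.305   0.0745]
scene handle [ 0.516  -0.3355  0.123 ] peg [ 0.446  -0.1992  0.094 ]
peg [ 0.4461 -0.198   0.094 ] piv [ 0.4899 -0.1973  0.055 ] 0.04385093972344175
spool [ 0.459  -0.3632  0.036 ]
cap [ 0.4347 -0.0789  0.054 ]
syr [ 0.6538 -0.2125  0.07  ]
[ 0.0656 -0.0934 -1.5589]
[ 0.6947 -0.1586 -0.3741]
depth checks [ 0.5155 -0.3314  0.12  ] [ 0.4454 -0.1988  0.0914] [ 0.49   -0.1986  0.0384]
ang -2.439472341367895 wheel joint -0.5012681736680165
```

Call:
arm_command(
  targets=[
    {"x":0.06,"y":-0.2,"rz":-0.05,"claw":255},
    {"x":0.26,"y":-0.6,"rz":-0.2,"claw":255},
    {"x":0.26,"y":-0.6,"rz":-0.2,"claw":255},
    {"x":0.26,"y":-0.6,"rz":-0.2,"claw":255},
    {"x":0.26,"y":-1,"rz":-0.2,"claw":255},
    {"x":0.26,"y":-1,"rz":-0.2,"claw":255},
    {"x":0.26,"y":-1,"rz":-0.2,"claw":255},
    {"x":0.26,"y":-1,"rz":-0.2,"claw":255},
    {"x":0.26,"y":-1,"rz":-0.2,"claw":255},
    {"x":0.26,"y":-1,"rz":-0.2,"claw":255},
  ],
)

```text
schema error: expected keys x, y, z, rx, ry, rz, claw
```

Call:
arm_command(
  targets=[
    {"x":0.06,"y":-0.2,"z":0,"rx":0,"ry":0,"rz":-0.05,"claw":255},
    {"x":0.26,"y":-0.6,"z":0,"rx":0,"ry":0,"rz":-0.2,"claw":255},
    {"x":0.26,"y":-0.6,"z":0,"rx":0,"ry":0,"rz":-0.2,"claw":255},
    {"x":0.26,"y":-0.6,"z":0,"rx":0,"ry":0,"rz":-0.2,"claw":255},
    {"x":0.26,"y":-1,"z":0,"rx":0,"ry":0,"rz":-0.2,"claw":255},
    {"x":0.26,"y":-1,"z":0,"rx":0,"ry":0,"rz":-0.2,"claw":255},
    {"x":0.26,"y":-1,"z":0,"rx":0,"ry":0,"rz":-0.2,"claw":255},
    {"x":0.26,"y":-1,"z":0,"rx":0,"ry":0,"rz":-0.2,"claw":255},
    {"x":0.26,"y":-1,"z":0,"rx":0,"ry":0,"rz":-0.2,"claw":255},
    {"x":0.26,"y":-1,"z":0,"rx":0,"ry":0,"rz":-0.2,"claw":255},
  ],
)

```text
t: 0.93
tool_pos: [0.3809, 0.1344, 0.2324]
orientation: [1.32, 2.851, -0.0]
force: [1.1, 0.6, 0.1]
opening: 0.0312
gripper_force: 0.0
```

Call:
arm_command(
  targets=[
    {"x":0.36,"y":-0.94,"z":0,"rx":0,"ry":0,"rz":0,"claw":255},
    {"x":0.36,"y":-0.94,"z":0,"rx":0,"ry":0,"rz":0,"claw":255},
    {"x":0.36,"y":-0.94,"z":0,"rx":0,"ry":0,"rz":0,"claw":255},
    {"x":0.36,"y":-0.94,"z":0,"rx":0,"ry":0,"rz":0,"claw":255},
    {"x":0.36,"y":-0.94,"z":0,"rx":0,"ry":0,"rz":0,"claw":255},
    {"x":0.36,"y":-0.94,"z":0,"rx":0,"ry":0,"rz":0,"claw":255},
    {"x":0.36,"y":-0.94,"z":0,"rx":0,"ry":0,"rz":0,"claw":255},
    {"x":0.36,"y":-0.94,"z":0,"rx":0,"ry":0,"rz":0,"claw":255},
    {"x":0.36,"y":-0.94,"z":0,"rx":0,"ry":0,"rz":0,"claw":255},
    {"x":0.36,"y":-0.94,"z":0,"rx":0,"ry":0,"rz":0,"claw":255},
  ],
)

```text
t: 1.77
tool_pos: [0.5303, -0.2549, 0.232]
orientation: [-1.321, -2.85, -0.0]
force: [-0.5, 0.6, -0.3]
opening: 0.0003
gripper_force: 0.0
```

Call:
arm_command(
  targets=[
    {"x":0,"y":0,"z":0,"rx":0,"ry":0,"rz":0,"claw":255},
    {"x":0,"y":0,"z":0,"rx":0,"ry":0,"rz":0,"claw":255},
    {"x":0,"y":0,"z":0,"rx":0,"ry":0,"rz":0,"claw":255},
  ],
)

```text
t: 2.02
tool_pos: [0.5298, -0.2525, 0.2318]
orientation: [-1.321, -2.848, -0.001]
force: [0.4, 0.7, -0.1]
opening: 0.0006
gripper_force: 0.0
```

```bash
python3 - <<'E'
from h import *
look('wrist','w0');print(robot.get_calibration('wrist'));d=np.load('pics/top0.npz')['d']
for v in(60,100,112,120):print(v,P('top0',340,v),P('top0',400,v))
E
```

```text
{'intrinsics': array([[425.68117894,   0.        , 319.22961756],
       [  0.        , 425.68117894, 239.34864177],
       [  0.        ,   0.        ,   1.        ]]), 'origin': array([ 0.48066298, -0.19423099,  0.38498843]), 'orientation': array([-0.26473319, -0.09823045,  0.69860229])}
60 [ 0.85044938 -0.21989259  0.17695396] [ 0.82101044 -0.31656556  0.23561358]
100 [ 0.79670356 -0.22332079  0.12820632] [ 0.79047722 -0.33404058  0.14694854]
112 [ 0.82430705 -0.23137906  0.00237907] [ 0.81643635 -0.358277    0.02704084]
120 [ 8.07123057e-01 -2.31618623e-01 -4.68053030e-05] [ 0.80965984 -0.36381714 -0.00093857]
```

View pics/w0.png

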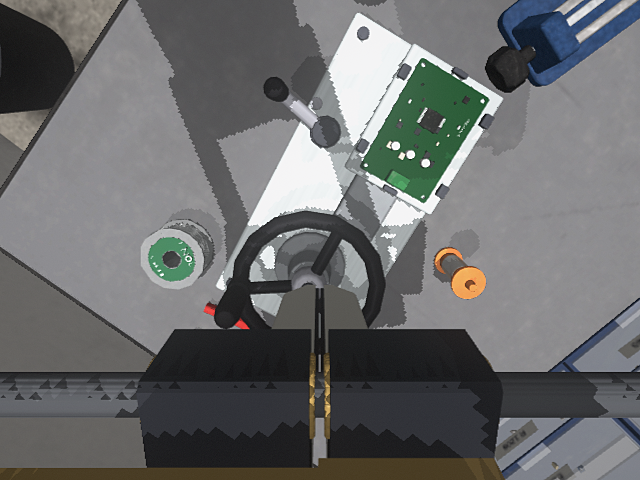

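The wrist picture shows closed fingertips at about (320,290), the handle top at (228,318), the peg top at (275,89) and the lever hub at (325,131). The wheel rim spans columns 232 to 385.

```bash
python3 - <<'E'
from h import *
np.set_printoptions(precision=4,suppress=True)
print('peg',P('w0',275,89,.094),'hub',P('w0',325,131),P('w0',325,131,.055),'handle',P('w0',228,318,.123))
print(P('w0',308,285,.0745))
# plan: box centre path, tool y at 40deg
w=np.array([.556,-.2965]);ty=np.deg2rad(40.4)
for hx in(.0075,.011):
  o=[]
  for b in range(-100,-480,-20):
    B=w+.055*np.array([np.cos(np.deg2rad(b)),np.sin(np.deg2rad(b))])
    for l in np.arange(2,70,.2):
        h=w+.055*np.array([np.cos(np.deg2rad(b-l)),np.sin(np.deg2rad(b-l))])-B
        u=abs(h@[np.cos(ty),np.sin(ty)]);v=abs(-h[0]*np.sin(ty)+h[1]*np.cos(ty))
        if np.hypot(max(u-.0175,0),max(v-hx,0))>.009:break
    o.append((b,round(l)))
  print(o)
for b in range(-85,-480,-10):
    print(b,np.round((w+.055*np.array([np.cos(np.deg2rad(b)),np.sin(np.deg2rad(b))]))/.5,3))
E
```

```text
peg [ 0.4471 -0.1989  0.094 ] hub [ 0.4901 -0.1987  0.0428] [ 0.4898 -0.1985  0.055 ] handle [ 0.5173 -0.3328  0.123 ]
[ 0.5547 -0.2955  0.0745]
[(-100, 20), (-120, 18), (-140, 18), (-160, 20), (-180, 28), (-200, 29), (-220, 28), (-240, 30), (-260, 25), (-280, 20), (-300, 18), (-320, 18), (-340, 20), (-360, 28), (-380, 29), (-400, 28), (-420, 30), (-440, 25), (-460, 20)]
[(-100, 24), (-120, 21), (-140, 21), (-160, 25), (-180, 31), (-200, 29), (-220, 28), (-240, 31), (-260, 29), (-280, 24), (-300, 21), (-320, 21), (-340, 25), (-360, 31), (-380, 29), (-400, 28), (-420, 31), (-440, 29), (-460, 24)]
-85 [ 1.122 -0.703]
-95 [ 1.102 -0.703]
-105 [ 1.084 -0.699]
-115 [ 1.066 -0.693]
-125 [ 1.049 -0.683]
-135 [ 1.034 -0.671]
-145 [ 1.022 -0.656]
-155 [ 1.012 -0.639]
-165 [ 1.006 -0.621]
-175 [ 1.002 -0.603]
-185 [ 1.002 -0.583]
-195 [ 1.006 -0.565]
-205 [ 1.012 -0.547]
-215 [ 1.022 -0.53 ]
-225 [ 1.034 -0.515]
-235 [ 1.049 -0.503]
-245 [ 1.066 -0.493]
-255 [ 1.084 -0.487]
-265 [ 1.102 -0.483]
-275 [ 1.122 -0.483]
-285 [ 1.14  -0.487]
-295 [ 1.158 -0.493]
-305 [ 1.175 -0.503]
-315 [ 1.19  -0.515]
-325 [ 1.202 -0.53 ]
-335 [ 1.212 -0.547]
-345 [ 1.218 -0.565]
-355 [ 1.222 -0.583]
-365 [ 1.222 -0.603]
-375 [ 1.218 -0.621]
-385 [ 1.212 -0.639]
-395 [ 1.202 -0.656]
-405 [ 1.19  -0.671]
-415 [ 1.175 -0.683]
-425 [ 1.158 -0.693]
-435 [ 1.14  -0.699]
-445 [ 1.122 -0.703]
-455 [ 1.102 -0.703]
-465 [ 1.084 -0.699]
-475 [ 1.066 -0.693]
```

Call:
arm_command(
  targets=[
    {"x":0.062,"y":-0.198,"z":0,"rx":0,"ry":0,"rz":0,"claw":255},
    {"x":0.062,"y":-0.198,"z":0,"rx":0,"ry":0,"rz":0,"claw":255},
    {"x":0.062,"y":-0.198,"z":0,"rx":0,"ry":0,"rz":0,"claw":255},
    {"x":0.062,"y":-0.198,"z":-0.06,"rx":0,"ry":0,"rz":0,"claw":255},
    {"x":0.062,"y":-0.198,"z":-0.12,"rx":0,"ry":0,"rz":0,"claw":255},
    {"x":0.062,"y":-0.198,"z":-0.18,"rx":0,"ry":0,"rz":0,"claw":255},
    {"x":0.062,"y":-0.198,"z":-0.22,"rx":0,"ry":0,"rz":0,"claw":255},
    {"x":0.062,"y":-0.198,"z":-0.256,"rx":0,"ry":0,"rz":0,"claw":255},
    {"x":0.062,"y":-0.198,"z":-0.256,"rx":0,"ry":0,"rz":0,"claw":255},
    {"x":0.062,"y":-0.198,"z":-0.256,"rx":0,"ry":0,"rz":0,"claw":255},
  ],
)

```text
t: 2.9
tool_pos: [0.5609, -0.35, 0.1045]
orientation: [-1.318, -2.85, -0.001]
force: [-0.0, -0.1, -0.4]
opening: 0.0004
gripper_force: 0.0
```

Call:
arm_command(
  targets=[
    {"x":-0.01,"y":0,"z":0,"rx":0,"ry":0,"rz":0,"claw":255},
    {"x":-0.02,"y":0,"z":0,"rx":0,"ry":0,"rz":0,"claw":255},
    {"x":-0.029,"y":0.002,"z":0,"rx":0,"ry":0,"rz":0,"claw":255},
    {"x":-0.038,"y":0.004,"z":0,"rx":0,"ry":0,"rz":0,"claw":255},
    {"x":-0.048,"y":0.007,"z":0,"rx":0,"ry":0,"rz":0,"claw":255},
    {"x":-0.056,"y":0.01,"z":0,"rx":0,"ry":0,"rz":0,"claw":255},
    {"x":-0.065,"y":0.015,"z":0,"rx":0,"ry":0,"rz":0,"claw":255},
    {"x":-0.073,"y":0.02,"z":0,"rx":0,"ry":0,"rz":0,"claw":255},
    {"x":-0.081,"y":0.026,"z":0,"rx":0,"ry":0,"rz":0,"claw":255},
    {"x":-0.088,"y":0.032,"z":0,"rx":0,"ry":0,"rz":0,"claw":255},
  ],
)

```text
t: 3.73
tool_pos: [0.5172, -0.3358, 0.105]
orientation: [1.321, 2.849, -0.0]
force: [2.7, -2.1, 0.4]
opening: 0.0002
gripper_force: 1.5
```

Call:
arm_command(
  targets=[
    {"x":-0.006,"y":0.007,"z":0,"rx":0,"ry":0,"rz":0,"claw":255},
    {"x":-0.012,"y":0.015,"z":0,"rx":0,"ry":0,"rz":0,"claw":255},
    {"x":-0.017,"y":0.023,"z":0,"rx":0,"ry":0,"rz":0,"claw":255},
    {"x":-0.022,"y":0.032,"z":0,"rx":0,"ry":0,"rz":0,"claw":255},
    {"x":-0.025,"y":0.04,"z":0,"rx":0,"ry":0,"rz":0,"claw":255},
    {"x":-0.028,"y":0.05,"z":0,"rx":0,"ry":0,"rz":0,"claw":255},
    {"x":-0.03,"y":0.059,"z":0,"rx":0,"ry":0,"rz":0,"claw":255},
    {"x":-0.032,"y":0.068,"z":0,"rx":0,"ry":0,"rz":0,"claw":255},
    {"x":-0.032,"y":0.078,"z":0,"rx":0,"ry":0,"rz":0,"claw":255},
    {"x":-0.032,"y":0.088,"z":0,"rx":0,"ry":0,"rz":0,"claw":255},
  ],
)

```text
t: 4.57
tool_pos: [0.5007, -0.2912, 0.1044]
orientation: [-1.32, -2.849, 0.0]
force: [-0.8, -2.6, 1.5]
opening: 0.0009
gripper_force: 1.4
```

Call:
arm_command(
  targets=[
    {"x":0.002,"y":0.009,"z":0,"rx":0,"ry":0,"rz":0,"claw":255},
    {"x":0.004,"y":0.018,"z":0,"rx":0,"ry":0,"rz":0,"claw":255},
    {"x":0.007,"y":0.028,"z":0,"rx":0,"ry":0,"rz":0,"claw":255},
    {"x":0.01,"y":0.037,"z":0,"rx":0,"ry":0,"rz":0,"claw":255},
    {"x":0.015,"y":0.045,"z":0,"rx":0,"ry":0,"rz":0,"claw":255},
    {"x":0.02,"y":0.053,"z":0,"rx":0,"ry":0,"rz":0,"claw":255},
    {"x":0.026,"y":0.061,"z":0,"rx":0,"ry":0,"rz":0,"claw":255},
    {"x":0.032,"y":0.068,"z":0,"rx":0,"ry":0,"rz":0,"claw":255},
    {"x":0.039,"y":0.074,"z":0,"rx":0,"ry":0,"rz":0,"claw":255},
    {"x":0.047,"y":0.08,"z":0,"rx":0,"ry":0,"rz":0,"claw":255},
  ],
)

```text
t: 5.4
tool_pos: [0.5248, -0.2514, 0.1043]
orientation: [-1.32, -2.85, 0.0]
force: [-2.4, -2.1, -0.9]
opening: 0.0004
gripper_force: 1.6
```

Call:
arm_command(
  targets=[
    {"x":0.008,"y":0.005,"z":0,"rx":0,"ry":0,"rz":0,"claw":255},
    {"x":0.016,"y":0.01,"z":0,"rx":0,"ry":0,"rz":0,"claw":255},
    {"x":0.025,"y":0.013,"z":0,"rx":0,"ry":0,"rz":0,"claw":255},
    {"x":0.034,"y":0.016,"z":0,"rx":0,"ry":0,"rz":0,"claw":255},
    {"x":0.044,"y":0.018,"z":0,"rx":0,"ry":0,"rz":0,"claw":255},
  ],
)

```text
t: 5.82
tool_pos: [0.5472, -0.2422, 0.1045]
orientation: [-1.32, -2.85, -0.001]
force: [-2.2, 1.5, -1.5]
opening: 0.0006
gripper_force: 1.3
```

Call:
arm_command(
  targets=[
    {"x":0.01,"y":0.001,"z":0,"rx":0,"ry":0,"rz":0,"claw":255},
    {"x":0.019,"y":0.002,"z":0,"rx":0,"ry":0,"rz":0,"claw":255},
    {"x":0.029,"y":0.001,"z":0,"rx":0,"ry":0,"rz":0,"claw":255},
    {"x":0.038,"y":0,"z":0,"rx":0,"ry":0,"rz":0,"claw":255},
    {"x":0.048,"y":-0.002,"z":0,"rx":0,"ry":0,"rz":0,"claw":255},
    {"x":0.057,"y":-0.005,"z":0,"rx":0,"ry":0,"rz":0,"claw":255},
    {"x":0.066,"y":-0.009,"z":0,"rx":0,"ry":0,"rz":0,"claw":255},
    {"x":0.074,"y":-0.013,"z":0,"rx":0,"ry":0,"rz":0,"claw":255},
    {"x":0.082,"y":-0.018,"z":0,"rx":0,"ry":0,"rz":0,"claw":255},
    {"x":0.09,"y":-0.024,"z":0,"rx":0,"ry":0,"rz":0,"claw":255},
  ],
)

```text
t: 6.65
tool_pos: [0.5921, -0.2551, 0.1046]
orientation: [-1.321, -2.85, -0.0]
force: [-1.7, 0.9, -0.2]
opening: 0.0001
gripper_force: 1.6
```

Call:
arm_command(
  targets=[
    {"x":0.007,"y":-0.006,"z":0,"rx":0,"ry":0,"rz":0,"claw":255},
    {"x":0.014,"y":-0.014,"z":0,"rx":0,"ry":0,"rz":0,"claw":255},
    {"x":0.019,"y":-0.021,"z":0,"rx":0,"ry":0,"rz":0,"claw":255},
    {"x":0.025,"y":-0.029,"z":0,"rx":0,"ry":0,"rz":0,"claw":255},
    {"x":0.029,"y":-0.038,"z":0,"rx":0,"ry":0,"rz":0,"claw":255},
    {"x":0.033,"y":-0.047,"z":0,"rx":0,"ry":0,"rz":0,"claw":255},
    {"x":0.036,"y":-0.056,"z":0,"rx":0,"ry":0,"rz":0,"claw":255},
    {"x":0.038,"y":-0.065,"z":0,"rx":0,"ry":0,"rz":0,"claw":255},
    {"x":0.039,"y":-0.075,"z":0,"rx":0,"ry":0,"rz":0,"claw":255},
    {"x":0.039,"y":-0.084,"z":0,"rx":0,"ry":0,"rz":0,"claw":255},
  ],
)

```text
t: 7.48
tool_pos: [0.6116, -0.2973, 0.1047]
orientation: [1.32, 2.85, 0.0]
force: [0.4, 4.0, -1.1]
opening: 0.0003
gripper_force: 1.6
```

Call:
arm_command(
  targets=[
    {"x":0,"y":-0.01,"z":0,"rx":0,"ry":0,"rz":0,"claw":255},
    {"x":-0.002,"y":-0.019,"z":0,"rx":0,"ry":0,"rz":0,"claw":255},
    {"x":-0.004,"y":-0.028,"z":0,"rx":0,"ry":0,"rz":0,"claw":255},
    {"x":-0.007,"y":-0.038,"z":0,"rx":0,"ry":0,"rz":0,"claw":255},
    {"x":-0.01,"y":-0.046,"z":0,"rx":0,"ry":0,"rz":0,"claw":255},
    {"x":-0.015,"y":-0.055,"z":0,"rx":0,"ry":0,"rz":0,"claw":255},
    {"x":-0.02,"y":-0.063,"z":0,"rx":0,"ry":0,"rz":0,"claw":255},
    {"x":-0.026,"y":-0.071,"z":0,"rx":0,"ry":0,"rz":0,"claw":255},
    {"x":-0.032,"y":-0.078,"z":0,"rx":0,"ry":0,"rz":0,"claw":255},
    {"x":-0.039,"y":-0.084,"z":0,"rx":0,"ry":0,"rz":0,"claw":255},
  ],
)

```text
t: 8.32
tool_pos: [0.5915, -0.3393, 0.1048]
orientation: [1.321, 2.85, 0.0]
force: [2.3, 2.1, 0.7]
opening: 0.0008
gripper_force: 1.6
```

Call:
arm_command(
  targets=[
    {"x":-0.008,"y":-0.006,"z":0,"rx":0,"ry":0,"rz":0,"claw":255},
    {"x":-0.016,"y":-0.011,"z":0,"rx":0,"ry":0,"rz":0,"claw":255},
    {"x":-0.024,"y":-0.015,"z":0,"rx":0,"ry":0,"rz":0,"claw":255},
    {"x":-0.033,"y":-0.019,"z":0,"rx":0,"ry":0,"rz":0,"claw":255},
    {"x":-0.042,"y":-0.022,"z":0,"rx":0,"ry":0,"rz":0,"claw":255},
    {"x":-0.052,"y":-0.024,"z":0,"rx":0,"ry":0,"rz":0,"claw":255},
    {"x":-0.061,"y":-0.025,"z":0,"rx":0,"ry":0,"rz":0,"claw":255},
    {"x":-0.071,"y":-0.026,"z":0,"rx":0,"ry":0,"rz":0,"claw":255},
    {"x":-0.08,"y":-0.025,"z":0,"rx":0,"ry":0,"rz":0,"claw":255},
    {"x":-0.09,"y":-0.024,"z":0,"rx":0,"ry":0,"rz":0,"claw":255},
  ],
)

```text
t: 9.15
tool_pos: [0.5462, -0.3511, 0.1048]
orientation: [1.321, 2.85, -0.001]
force: [1.7, -1.5, 0.6]
opening: 0.0003
gripper_force: 1.4
```

```bash
python3 - <<'E'
from h import *
look('scene','s1');look('top','t1')
a=cv2.imread('pics/scene0.png')[300:400,320:440];b=cv2.imread('pics/s1.png')[300:400,320:440]
c=cv2.imread('pics/t1.png')[215:265,340:420]
c=cv2.resize(c,(400,250),interpolation=2)
a=cv2.resize(a,(400,333),interpolation=2);b=cv2.resize(b,(400,333),interpolation=2)
cv2.imwrite('pics/c3.png',np.vstack([np.hstack([a,b]),np.hstack([c,cv2.resize(cv2.imread('pics/top0.png')[215:265,340:420],(400,250),interpolation=2)])]))
E
```

```text
(no output)
```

View pics/c3.png

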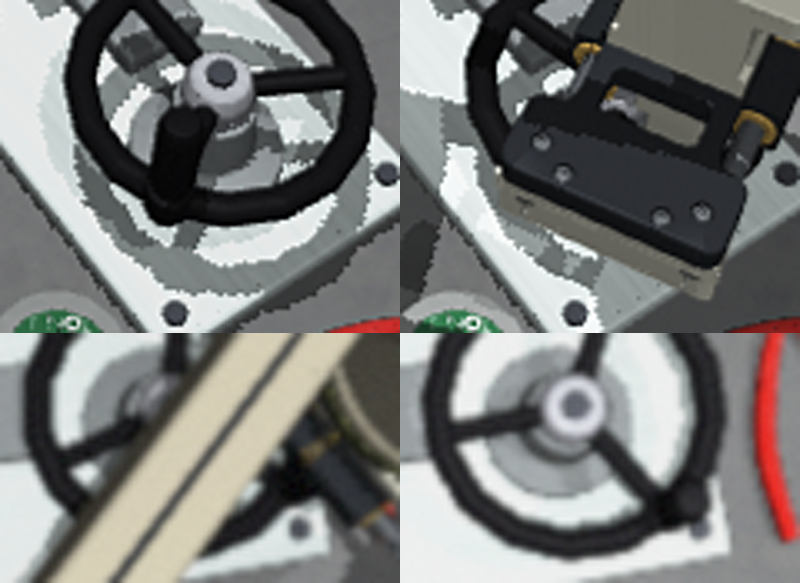

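The picture compares the spoke angles: the left spoke now sits about 12° short of where it started. I'll push 8° further, then back off for a clear look.

Call:
arm_command(
  targets=[
    {"x":-0.005,"y":0.001,"z":0,"rx":0,"ry":0,"rz":0,"claw":255},
    {"x":-0.01,"y":0.002,"z":0,"rx":0,"ry":0,"rz":0,"claw":255},
    {"x":-0.015,"y":0.003,"z":0,"rx":0,"ry":0,"rz":0,"claw":255},
    {"x":-0.015,"y":0.003,"z":0,"rx":0,"ry":0,"rz":0,"claw":255},
    {"x":0,"y":0,"z":0,"rx":0,"ry":0,"rz":0,"claw":255},
    {"x":0.015,"y":0,"z":0,"rx":0,"ry":0,"rz":0,"claw":255},
    {"x":0.015,"y":0,"z":0.08,"rx":0,"ry":0,"rz":0,"claw":255},
    {"x":0.015,"y":0,"z":0.16,"rx":0,"ry":0,"rz":0,"claw":255},
    {"x":0.015,"y":0,"z":0.16,"rx":0,"ry":0,"rz":0,"claw":255},
    {"x":0.015,"y":0,"z":0.16,"rx":0,"ry":0,"rz":0,"claw":255},
  ],
)

```text
t: 10.08
tool_pos: [0.5569, -0.352, 0.1888]
orientation: [1.317, 2.845, -0.002]
force: [-0.5, 0.2, 0.0]
opening: 0.0004
gripper_force: 0.0
```

Call:
arm_command(
  targets=[
    {"x":-0.25,"y":0.5,"z":0.05,"rx":0,"ry":0,"rz":0,"claw":255},
    {"x":-0.25,"y":0.5,"z":0.05,"rx":0,"ry":0,"rz":0,"claw":255},
    {"x":-0.25,"y":0.5,"z":0.05,"rx":0,"ry":0,"rz":0,"claw":255},
    {"x":-0.25,"y":0.5,"z":0.05,"rx":0,"ry":0,"rz":0,"claw":255},
    {"x":-0.25,"y":0.5,"z":0.05,"rx":0,"ry":0,"rz":0,"claw":255},
    {"x":-0.25,"y":0.5,"z":0.05,"rx":0,"ry":0,"rz":0,"claw":255},
    {"x":-0.25,"y":0.5,"z":0.05,"rx":0,"ry":0,"rz":0,"claw":255},
    {"x":-0.25,"y":0.5,"z":0.05,"rx":0,"ry":0,"rz":0,"claw":255},
    {"x":-0.25,"y":0.5,"z":0.05,"rx":0,"ry":0,"rz":0,"claw":255},
    {"x":-0.25,"y":0.5,"z":0.05,"rx":0,"ry":0,"rz":0,"claw":255},
  ],
)

```text
t: 10.92
tool_pos: [0.4294, -0.1008, 0.209]
orientation: [-1.319, -2.85, 0.0]
force: [0.3, -0.7, -0.1]
opening: 0.0006
gripper_force: 0.0
```

```bash
cat > cmp.py <<'E'
from h import *
import sys
n=sys.argv[1];look('top',n)
f=lambda s:cv2.resize(cv2.imread(f'pics/{s}.png')[185:275,330:420],None,fx=8,fy=8,interpolation=2)
A=f('top0');B=f(n)
cx,cy=(540/4+240-330)*8,(260/4+165-185)*8   # rim centre in crop
g=lambda I:cv2.cvtColor(I,cv2.COLOR_BGR2GRAY).astype(float)
pol=lambda I:cv2.warpPolar(g(I),(160,3600),(cx,cy),190,cv2.WARP_POLAR_LINEAR)[:,60:150]
a,b=pol(A),pol(B)
s=[np.abs(np.roll(b,k,0)-a).mean() for k in range(-300,301)]
k=int(np.argmin(s));print('spoke rotation to add (cw deg)',(k-300)/10,min(s),s[300])
cv2.imwrite(f'pics/{n}c.png',np.hstack([cv2.resize(A,(400,400)),cv2.resize(B,(400,400))]))
E
python3 cmp.py t2
```

```text
spoke rotation to add (cw deg) 7.6 7.910638888888889 23.504885802469136
```

View pics/t2c.png

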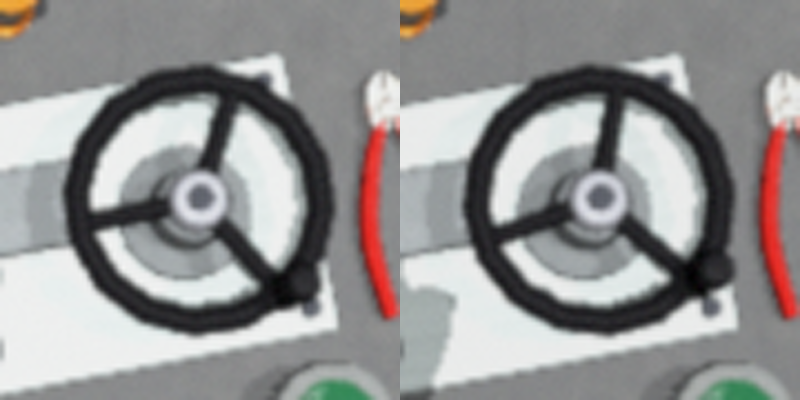

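The right half (now) shows the handle about 8° short of the left half (start), in agreement with the spoke match of 7.6°. I'll go back and push the rest.

Call:
arm_command(
  targets=[
    {"x":0.25,"y":-0.5,"z":0,"rx":0,"ry":0,"rz":0,"claw":255},
    {"x":0.25,"y":-0.5,"z":0,"rx":0,"ry":0,"rz":0,"claw":255},
    {"x":0.25,"y":-0.5,"z":0,"rx":0,"ry":0,"rz":0,"claw":255},
    {"x":0.25,"y":-0.5,"z":0,"rx":0,"ry":0,"rz":0,"claw":255},
    {"x":0.25,"y":-0.5,"z":0,"rx":0,"ry":0,"rz":0,"claw":255},
    {"x":0.25,"y":-0.5,"z":0,"rx":0,"ry":0,"rz":0,"claw":255},
    {"x":0.25,"y":-0.5,"z":0,"rx":0,"ry":0,"rz":0,"claw":255},
    {"x":0.25,"y":-0.5,"z":-0.05,"rx":0,"ry":0,"rz":0,"claw":255},
    {"x":0.25,"y":-0.5,"z":-0.05,"rx":0,"ry":0,"rz":0,"claw":255},
    {"x":0.25,"y":-0.5,"z":-0.05,"rx":0,"ry":0,"rz":0,"claw":255},
  ],
)

```text
t: 11.8
tool_pos: [0.5525, -0.3508, 0.181]
orientation: [-1.32, -2.843, -0.002]
force: [-0.1, 1.0, 0.3]
opening: 0.0002
gripper_force: 0.0
```

Call:
arm_command(
  targets=[
    {"x":0,"y":0,"z":-0.06,"rx":0,"ry":0,"rz":0,"claw":255},
    {"x":0,"y":0,"z":-0.12,"rx":0,"ry":0,"rz":0,"claw":255},
    {"x":0,"y":0,"z":-0.16,"rx":0,"ry":0,"rz":0,"claw":255},
    {"x":0,"y":0,"z":-0.16,"rx":0,"ry":0,"rz":0,"claw":255},
    {"x":-0.015,"y":0,"z":-0.16,"rx":0,"ry":0,"rz":0,"claw":255},
    {"x":-0.025,"y":0.001,"z":-0.16,"rx":0,"ry":0,"rz":0,"claw":255},
    {"x":-0.033,"y":0.004,"z":-0.16,"rx":0,"ry":0,"rz":0,"claw":255},
    {"x":-0.04,"y":0.007,"z":-0.16,"rx":0,"ry":0,"rz":0,"claw":255},
    {"x":-0.045,"y":0.0095,"z":-0.16,"rx":0,"ry":0,"rz":0,"claw":255},
    {"x":-0.045,"y":0.0095,"z":-0.16,"rx":0,"ry":0,"rz":0,"claw":255},
  ],
)

```text
t: 12.63
tool_pos: [0.5321, -0.3467, 0.1065]
orientation: [1.32, 2.848, -0.001]
force: [1.7, -1.7, 1.7]
opening: 0.0007
gripper_force: 1.2
```

Call:
arm_command(
  targets=[
    {"x":0,"y":0,"z":0,"rx":0,"ry":0,"rz":0,"claw":255},
    {"x":0.015,"y":-0.005,"z":0,"rx":0,"ry":0,"rz":0,"claw":255},
    {"x":0.045,"y":-0.01,"z":0,"rx":0,"ry":0,"rz":0,"claw":255},
    {"x":0.045,"y":-0.01,"z":0.08,"rx":0,"ry":0,"rz":0,"claw":255},
    {"x":0.045,"y":-0.01,"z":0.16,"rx":0,"ry":0,"rz":0,"claw":255},
    {"x":0.045,"y":-0.01,"z":0.16,"rx":0,"ry":0,"rz":0,"claw":255},
  ],
)

```text
t: 13.13
tool_pos: [0.558, -0.3532, 0.1933]
orientation: [1.316, 2.841, -0.003]
force: [1.0, -0.9, 2.3]
opening: 0.0003
gripper_force: 0.0
```

Call:
arm_command(
  targets=[
    {"x":-0.25,"y":0.5,"z":0.05,"rx":0,"ry":0,"rz":0,"claw":255},
    {"x":-0.25,"y":0.5,"z":0.05,"rx":0,"ry":0,"rz":0,"claw":255},
    {"x":-0.25,"y":0.5,"z":0.05,"rx":0,"ry":0,"rz":0,"claw":255},
    {"x":-0.25,"y":0.5,"z":0.05,"rx":0,"ry":0,"rz":0,"claw":255},
    {"x":-0.25,"y":0.5,"z":0.05,"rx":0,"ry":0,"rz":0,"claw":255},
    {"x":-0.25,"y":0.5,"z":0.05,"rx":0,"ry":0,"rz":0,"claw":255},
    {"x":-0.25,"y":0.5,"z":0.05,"rx":0,"ry":0,"rz":0,"claw":255},
    {"x":-0.25,"y":0.5,"z":0.05,"rx":0,"ry":0,"rz":0,"claw":255},
    {"x":-0.25,"y":0.5,"z":0.05,"rx":0,"ry":0,"rz":0,"claw":255},
    {"x":-0.25,"y":0.5,"z":0.05,"rx":0,"ry":0,"rz":0,"claw":255},
  ],
)

```text
t: 13.97
tool_pos: [0.4298, -0.1012, 0.2098]
orientation: [1.319, 2.85, -0.0]
force: [0.6, -0.9, -0.7]
opening: 0.0002
gripper_force: 0.0
```

```bash
python3 cmp.py t3
```

```text
spoke rotation to add (cw deg) 1.1 5.115817901234568 6.688564814814815
```

View pics/t3c.png

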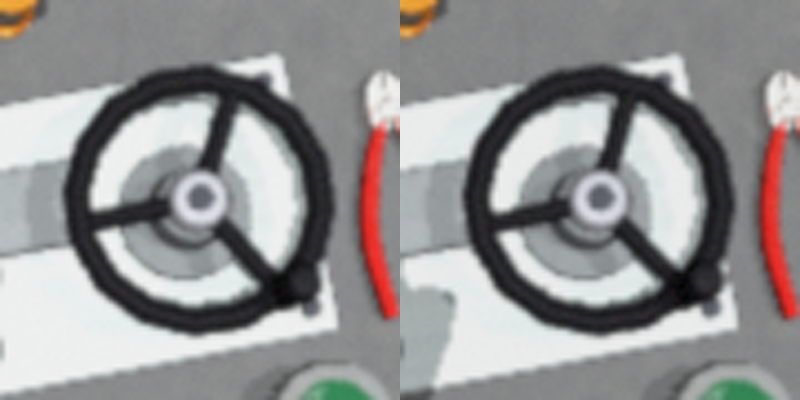

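The handle is now a degree or two short. I'll measure it more finely.

```bash
cat > fine.py <<'E'
from h import *
import sys
from scipy.ndimage import rotate
g=lambda s:cv2.resize(cv2.cvtColor(cv2.imread(f'pics/{s}.png'),cv2.COLOR_BGR2GRAY)[185:275,330:420],None,fx=8,fy=8,interpolation=cv2.INTER_CUBIC).astype(np.float32)
A=g('top0');B=g(sys.argv[1])
c=((540.5/4-.5+240-330+.5)*8,(260.5/4-.5+165-185+.5)*8)
# spokes individually: annulus r 11..22 px(=88..176), best angle per sector
pol=lambda I:cv2.warpPolar(I,(200,3600),c,200,cv2.WARP_POLAR_LINEAR)[:,100:165]
a,b=pol(A),pol(B);ang=lambda p:p.mean(1)
for s in range(3):
    pa=[]
    for m in(a,b):
        p=ang(m);lo=[150,1550,2650][s];seg=255-p[lo:lo+700];seg=np.clip(seg-120,0,None);i=seg.argmax();w=seg[max(i-90,0):i+90];pa.append((max(i-90,0)+lo+(w*np.arange(len(w))).sum()/w.sum())/10)
    print('spoke',s,np.round(pa,2),round(pa[0]-pa[1],2))
x,y=int(298*1.8),int(281*1.8);T=A[y-40:y+40,x-40:x+40]
r=cv2.matchTemplate(B[y-90:y+90,x-90:x+90],T,cv2.TM_SQDIFF);m=cv2.minMaxLoc(r)[2];print('handle shift px/8',m[0]-50,m[1]-50,'deg',np.degrees(np.hypot(m[0]-50,m[1]-50)/8*.00184/.055))
E
python3 fine.py t2;python3 fine.py t3
```

```text
spoke 0 [50.63 42.66] 7.97
spoke 1 [167.97 161.27] 6.7
spoke 2 [284.83 277.35] 7.48
handle shift px/8 18 -26 deg 7.576834113184594
spoke 0 [50.63 49.41] 1.22
spoke 1 [167.97 166.74] 1.22
spoke 2 [284.83 283.39] 1.44
handle shift px/8 3 -4 deg 1.1980026625462667
```

Call:
arm_command(
  targets=[
    {"x":0.25,"y":-0.5,"z":0,"rx":0,"ry":0,"rz":0,"claw":255},
    {"x":0.25,"y":-0.5,"z":0,"rx":0,"ry":0,"rz":0,"claw":255},
    {"x":0.25,"y":-0.5,"z":0,"rx":0,"ry":0,"rz":0,"claw":255},
    {"x":0.25,"y":-0.5,"z":0,"rx":0,"ry":0,"rz":0,"claw":255},
    {"x":0.25,"y":-0.5,"z":0,"rx":0,"ry":0,"rz":0,"claw":255},
    {"x":0.25,"y":-0.5,"z":0,"rx":0,"ry":0,"rz":0,"claw":255},
    {"x":0.25,"y":-0.5,"z":0,"rx":0,"ry":0,"rz":0,"claw":255},
    {"x":0.25,"y":-0.5,"z":-0.05,"rx":0,"ry":0,"rz":0,"claw":255},
    {"x":0.25,"y":-0.5,"z":-0.05,"rx":0,"ry":0,"rz":0,"claw":255},
    {"x":0.25,"y":-0.5,"z":-0.05,"rx":0,"ry":0,"rz":0,"claw":255},
  ],
)

```text
t: 14.85
tool_pos: [0.5526, -0.3512, 0.1812]
orientation: [-1.321, -2.844, -0.002]
force: [0.6, -0.1, 0.1]
opening: 0.0004
gripper_force: 0.0
```

Call:
arm_command(
  targets=[
    {"x":0,"y":0,"z":-0.06,"rx":0,"ry":0,"rz":0,"claw":255},
    {"x":0,"y":0,"z":-0.12,"rx":0,"ry":0,"rz":0,"claw":255},
    {"x":0,"y":0,"z":-0.16,"rx":0,"ry":0,"rz":0,"claw":255},
    {"x":0,"y":0,"z":-0.16,"rx":0,"ry":0,"rz":0,"claw":255},
    {"x":-0.015,"y":0,"z":-0.16,"rx":0,"ry":0,"rz":0,"claw":255},
    {"x":-0.025,"y":0.001,"z":-0.16,"rx":0,"ry":0,"rz":0,"claw":255},
    {"x":-0.035,"y":0.005,"z":-0.16,"rx":0,"ry":0,"rz":0,"claw":255},
    {"x":-0.042,"y":0.008,"z":-0.16,"rx":0,"ry":0,"rz":0,"claw":255},
    {"x":-0.0475,"y":0.011,"z":-0.16,"rx":0,"ry":0,"rz":0,"claw":255},
    {"x":-0.0475,"y":0.011,"z":-0.16,"rx":0,"ry":0,"rz":0,"claw":255},
  ],
)

```text
t: 15.68
tool_pos: [0.5307, -0.346, 0.1062]
orientation: [1.32, 2.848, -0.001]
force: [0.1, -0.5, 1.3]
opening: 0.0007
gripper_force: 0.2
```

Call:
arm_command(
  targets=[
    {"x":0,"y":0,"z":0,"rx":0,"ry":0,"rz":0,"claw":255},
    {"x":0.015,"y":-0.005,"z":0,"rx":0,"ry":0,"rz":0,"claw":255},
    {"x":0.0475,"y":-0.011,"z":0,"rx":0,"ry":0,"rz":0,"claw":255},
    {"x":0.0475,"y":-0.011,"z":0.08,"rx":0,"ry":0,"rz":0,"claw":255},
    {"x":0.0475,"y":-0.011,"z":0.16,"rx":0,"ry":0,"rz":0,"claw":255},
    {"x":0.0475,"y":-0.011,"z":0.16,"rx":0,"ry":0,"rz":0,"claw":255},
  ],
)

```text
t: 16.18
tool_pos: [0.5583, -0.3535, 0.1937]
orientation: [1.315, 2.841, -0.004]
force: [1.4, -0.2, 2.9]
opening: 0.0005
gripper_force: 0.0
```

Call:
arm_command(
  targets=[
    {"x":-0.25,"y":0.5,"z":0.05,"rx":0,"ry":0,"rz":0,"claw":255},
    {"x":-0.25,"y":0.5,"z":0.05,"rx":0,"ry":0,"rz":0,"claw":255},
    {"x":-0.25,"y":0.5,"z":0.05,"rx":0,"ry":0,"rz":0,"claw":255},
    {"x":-0.25,"y":0.5,"z":0.05,"rx":0,"ry":0,"rz":0,"claw":255},
    {"x":-0.25,"y":0.5,"z":0.05,"rx":0,"ry":0,"rz":0,"claw":255},
    {"x":-0.25,"y":0.5,"z":0.05,"rx":0,"ry":0,"rz":0,"claw":255},
    {"x":-0.25,"y":0.5,"z":0.05,"rx":0,"ry":0,"rz":0,"claw":255},
    {"x":-0.25,"y":0.5,"z":0.05,"rx":0,"ry":0,"rz":0,"claw":255},
    {"x":-0.25,"y":0.5,"z":0.05,"rx":0,"ry":0,"rz":0,"claw":255},
    {"x":-0.25,"y":0.5,"z":0.05,"rx":0,"ry":0,"rz":0,"claw":255},
  ],
)

```text
t: 17.02
tool_pos: [0.43, -0.1013, 0.2101]
orientation: [1.319, 2.85, -0.0]
force: [-0.2, -0.5, 0.7]
opening: 0.0004
gripper_force: 0.0
```

```bash
python3 cmp.py t4;python3 fine.py t4
```

```text
spoke rotation to add (cw deg) -0.2 4.555453703703703 4.573317901234568
spoke 0 [50.63 51.21] -0.57
spoke 1 [167.97 168.33] -0.36
spoke 2 [284.83 285.11] -0.28
handle shift px/8 -1 1 deg 0.33884632262640174
```

The wheel is within about 0.4° of a full turn. Next is the lever: the peg is at (0.4465,-0.1985) and the pivot at (0.490,-0.1985).

Call:
arm_command(
  targets=[
    {"x":0.04,"y":-0.292,"z":0,"rx":0,"ry":0,"rz":0,"claw":255},
    {"x":0.04,"y":-0.292,"z":0,"rx":0,"ry":0,"rz":0,"claw":255},
    {"x":0.04,"y":-0.292,"z":0,"rx":0,"ry":0,"rz":0,"claw":255},
    {"x":0.04,"y":-0.292,"z":0,"rx":0,"ry":0,"rz":0,"claw":255},
    {"x":0.04,"y":-0.292,"z":0,"rx":0,"ry":0,"rz":0,"claw":255},
    {"x":0.04,"y":-0.292,"z":-0.07,"rx":0,"ry":0,"rz":0,"claw":255},
    {"x":0.04,"y":-0.292,"z":-0.14,"rx":0,"ry":0,"rz":0,"claw":255},
    {"x":0.04,"y":-0.292,"z":-0.2,"rx":0,"ry":0,"rz":0,"claw":255},
    {"x":0.04,"y":-0.292,"z":-0.25,"rx":0,"ry":0,"rz":0,"claw":255},
    {"x":0.04,"y":-0.292,"z":-0.268,"rx":0,"ry":0,"rz":0,"claw":255},
  ],
)

```text
t: 17.9
tool_pos: [0.4466, -0.2459, 0.0707]
orientation: [-1.32, -2.843, -0.002]
force: [-0.6, 0.1, -0.2]
opening: 0.0004
gripper_force: 0.0
```

Call:
arm_command(
  targets=[
    {"x":0,"y":0,"z":0,"rx":0,"ry":0,"rz":0,"claw":255},
    {"x":0,"y":0,"z":0,"rx":0,"ry":0,"rz":0,"claw":255},
  ],
)

```text
t: 18.07
tool_pos: [0.4494, -0.2475, 0.076]
orientation: [-1.321, -2.85, -0.0]
force: [-0.2, -0.1, 0.9]
opening: 0.0007
gripper_force: 0.0
```

Call:
arm_command(
  targets=[
    {"x":0,"y":0.015,"z":0,"rx":0,"ry":0,"rz":0,"claw":255},
    {"x":0,"y":0.03,"z":0,"rx":0,"ry":0,"rz":0,"claw":255},
    {"x":0,"y":0.043,"z":0,"rx":0,"ry":0,"rz":0,"claw":255},
    {"x":-0.001,"y":0.053,"z":0,"rx":0,"ry":0,"rz":0,"claw":255},
    {"x":-0.003,"y":0.063,"z":0,"rx":0,"ry":0,"rz":0,"claw":255},
    {"x":-0.006,"y":0.073,"z":0,"rx":0,"ry":0,"rz":0,"claw":255},
    {"x":-0.008,"y":0.083,"z":0,"rx":0,"ry":0,"rz":0,"claw":255},
    {"x":-0.009,"y":0.092,"z":0,"rx":0,"ry":0,"rz":0,"claw":255},
    {"x":-0.009,"y":0.1,"z":0,"rx":0,"ry":0,"rz":0,"claw":255},
    {"x":-0.009,"y":0.107,"z":0,"rx":0,"ry":0,"rz":0,"claw":255},
  ],
)

```text
t: 18.9
tool_pos: [0.4442, -0.193, 0.0754]
orientation: [-1.32, -2.85, 0.0]
force: [-1.2, -1.5, 0.5]
opening: 0.0001
gripper_force: 0.8
```

Call:
arm_command(
  targets=[
    {"x":0.001,"y":0.007,"z":0,"rx":0,"ry":0,"rz":0,"claw":255},
    {"x":0.003,"y":0.014,"z":0,"rx":0,"ry":0,"rz":0,"claw":255},
    {"x":0.005,"y":0.022,"z":0,"rx":0,"ry":0,"rz":0,"claw":255},
    {"x":0.008,"y":0.029,"z":0,"rx":0,"ry":0,"rz":0,"claw":255},
    {"x":0.012,"y":0.036,"z":0,"rx":0,"ry":0,"rz":0,"claw":255},
    {"x":0.016,"y":0.043,"z":0,"rx":0,"ry":0,"rz":0,"claw":255},
    {"x":0.021,"y":0.049,"z":0,"rx":0,"ry":0,"rz":0,"claw":255},
    {"x":0.021,"y":0.049,"z":0,"rx":0,"ry":0,"rz":0,"claw":255},
  ],
)

```text
t: 19.57
tool_pos: [0.4556, -0.1684, 0.0755]
orientation: [-1.32, -2.851, -0.001]
force: [-1.1, 0.0, -0.7]
opening: 0.0006
gripper_force: 0.2
```

Call:
arm_command(
  targets=[
    {"x":0.003,"y":0.003,"z":0,"rx":0,"ry":0,"rz":0,"claw":255},
    {"x":0.006,"y":0.005,"z":0,"rx":0,"ry":0,"rz":0,"claw":255},
    {"x":0.009,"y":0.007,"z":0,"rx":0,"ry":0,"rz":0,"claw":255},
    {"x":0.009,"y":0.007,"z":0,"rx":0,"ry":0,"rz":0,"claw":255},
  ],
)

```text
t: 19.9
tool_pos: [0.46, -0.1655, 0.0756]
orientation: [1.321, 2.85, 0.0]
force: [-0.5, -1.0, -0.3]
opening: 0.0005
gripper_force: 0.5
```

Call:
arm_command(
  targets=[
    {"x":0.003,"y":0.002,"z":0,"rx":0,"ry":0,"rz":0,"claw":255},
    {"x":0.006,"y":0.003,"z":0,"rx":0,"ry":0,"rz":0,"claw":255},
    {"x":0.009,"y":0.004,"z":0,"rx":0,"ry":0,"rz":0,"claw":255},
    {"x":0.009,"y":0.004,"z":0,"rx":0,"ry":0,"rz":0,"claw":255},
  ],
)

```text
t: 20.23
tool_pos: [0.4626, -0.1649, 0.0753]
orientation: [-1.32, -2.848, 0.006]
force: [-10.9, -8.0, 1.9]
opening: 0.001
gripper_force: 6.8
```

The force rose to 13 N, so the lever is at its stop. I'll back off, lift clear and check.

Call:
arm_command(
  targets=[
    {"x":-0.02,"y":-0.01,"z":0,"rx":0,"ry":0,"rz":0,"claw":255},
    {"x":-0.05,"y":-0.03,"z":0,"rx":0,"ry":0,"rz":0,"claw":255},
    {"x":-0.05,"y":-0.03,"z":0,"rx":0,"ry":0,"rz":0,"claw":255},
    {"x":-0.05,"y":-0.03,"z":0.08,"rx":0,"ry":0,"rz":0,"claw":255},
    {"x":-0.05,"y":-0.03,"z":0.16,"rx":0,"ry":0,"rz":0,"claw":255},
    {"x":-0.05,"y":0.1,"z":0.27,"rx":0,"ry":0,"rz":0,"claw":255},
    {"x":-0.1,"y":0.3,"z":0.27,"rx":0,"ry":0,"rz":0,"claw":255},
    {"x":-0.1,"y":0.5,"z":0.27,"rx":0,"ry":0,"rz":0,"claw":255},
    {"x":-0.1,"y":0.5,"z":0.27,"rx":0,"ry":0,"rz":0,"claw":255},
    {"x":-0.1,"y":0.5,"z":0.27,"rx":0,"ry":0,"rz":0,"claw":255},
  ],
)

```text
t: 21.07
tool_pos: [0.4205, 0.0191, 0.2046]
orientation: [1.321, 2.848, 0.003]
force: [0.7, -0.1, -1.1]
opening: 0.0006
gripper_force: 0.0
```

Call:
arm_command(
  targets=[
    {"x":0,"y":0.1,"z":0,"rx":0,"ry":0,"rz":0,"claw":255},
    {"x":0,"y":0.1,"z":0,"rx":0,"ry":0,"rz":0,"claw":255},
    {"x":0,"y":0.1,"z":0,"rx":0,"ry":0,"rz":0,"claw":255},
  ],
)

```text
t: 21.32
tool_pos: [0.4205, 0.0701, 0.2041]
orientation: [1.313, 2.853, 0.002]
force: [0.8, -1.0, 0.9]
opening: 0.0005
gripper_force: 0.0
```

```bash
python3 cmp.py t5;python3 fine.py t5; python3 - <<'E'
import cv2
a=cv2.imread('pics/t5.png')[165:315,240:440];cv2.imwrite('pics/c5.png',cv2.resize(a,None,fx=4,fy=4,interpolation=2))
E
```

```text
spoke rotation to add (cw deg) -0.2 7.554623456790123 7.570777777777778
spoke 0 [50.63 51.05] -0.42
spoke 1 [167.97 168.56] -0.6
spoke 2 [284.83 285.23] -0.4
handle shift px/8 -2 2 deg 0.6776926452528035
```

View pics/c5.png

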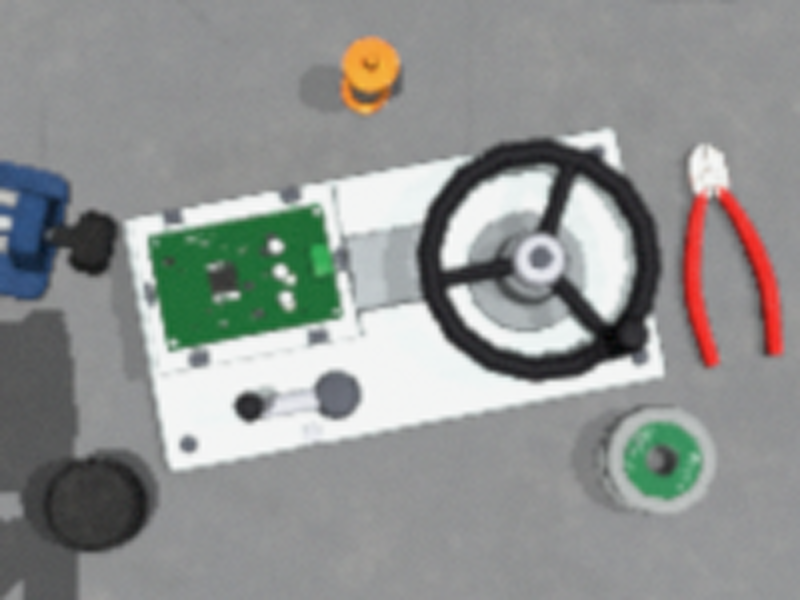

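The lever now lies parallel to the plate, with its peg at (249,405). The handle is back at (628,333) and the surrounding objects haven't moved. I'll check the peg numerically, then hand in.

```bash
python3 - <<'E'
from h import *
p=P('t5',240+249.5/4-.5,165+405.5/4-.5,.094);v=np.array([.490,-.1985])
d=p[:2]-v;a=np.pi+.2008-np.arctan2(d[1],d[0]);print(p,np.hypot(*d),'lever',a)
if 1.48<a<1.68: print(robot.close_job())
E
```

```text
[ 0.48213574 -0.15435516  0.094     ] 0.04483986911857524 lever 1.5952990554709991
the job is handed in; nothing more can be done
None
```

I turned the hand wheel one full turn (handle within about 0.7° of where it started), pushed the lock lever to its stop, moved the arm clear and handed the job in at about 21 s; the syringe, spool and cap look unmoved.

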